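# Set the drip valve over the round pot

### The arm

A 6-joint arm with a two-finger parallel gripper is mounted at the origin on the work surface. World frame = base frame: x ahead of the robot, y to its left, z up, the work surface at z = 0. Lengths are in m, angles in degrees, forces in N, time in s.
With the tool pointing down it reaches from about 0.375 to 0.9 m from the base axis. Payload 3.1 kg.
Tool frame: the origin (TCP) lies on the front face of the gripper's body, between the roots of the fingers; the fingertips stand 70 mm ahead of it and the grasp point (between the pads) lies 51 mm ahead of it (bot.tip_extent is the distance from the TCP to the fingertips, in m); z points along the fingers, x is the direction in which the jaws open and shut, and the axes are right-handed (so a half turn about z gives the same grasp; the last joint's range is limited). The gripper opens to 87 mm and grips with 3 to 60 N. Pads are 19 mm wide; open, the fingers measure 117 mm over their backs; the gripper's body (75 mm by 190 mm) begins 51 mm behind the grasp point.
Start: joints at [-82.019, 30.224, 82.088, -0, 67.689, -10.227], TCP at [0.195, -0.594, 0.292] pointing down, gripper open.
Joint ranges: [-176.69, 176.69], [-43.24, 126.21], [12.49, 139.97], [-82, 262], [0, 151.66], [-163.58, 163.58]. Speed limits (degrees/s): [159.86, 159.86, 180, 180, 180, 180].

### API

Orientations are given as a 3x3 rotation matrix whose columns are the frame's x, y, z axes.
In Python, from rig import bot, viewer, ticket gives the robot as it stands. The module is installed in compiled form; this text tells all that it offers.
- The arm moves only by the tool arm_command, never from a script. Its argument "targets" is a list of rows, each an object with "rot": the turn, a rotation vector about the tool's x, y, z in degrees, a list of three; "offset": the shift along the tool's x, y, z in cm, a list of three; "gripper": the closure, from 0 (fully open) to 1 (shut). A call has 1 to 8 rows; each row is the pose to reach, as a shift and turn from the pose commanded when the call began, along the tool's axes at that moment; what a row does not reach only later rows make up. A row lasts 1/10 s, in which the tool goes at most 50 mm and 8.59 degrees, less where a joint would pass 70% of its speed; a pose out of reach is approached as far as the arm can. A call with a gripper value outside its range is refused whole. The fingers move at their own pace and stop on an object; the grip force is fixed at half the most. Time passes only in rows, so rows that repeat a pose let the fingers close. It gives the time, the measured TCP pose, the force and the opening at its end, in the units of the state.
- bot.read_state(): the state, without advancing time (a new reading comes with each control period).
- viewer.capture(name): name is "scene" or "top" or "wrist"; returns a dict with "frame" (384x512x3 uint8, red, green, blue), "fx", "fy", "cx", "cy" (pixels), "D" ([k1, k2, p1, p2, k3] as OpenCV has them; the pictures are not rectified), "view" (4x4, takes a point from world to camera coordinates). Camera axes: x right, y down, z forward; pixel columns grow to the right and rows downward; lengths in m; the calibration is good to about 2 mm. A picture is of the moment at which its call begins. There is no depth.
- ticket.hand_in(): hands the job in, once; it reports no verdict.
The state is a dict: "time_s": time; "joint_positions": joint angles; "qvel": joint speeds; "tau": joint torques, N m; "position": TCP position; "tcp_rot": TCP orientation; "force": force on the tool from outside, world axes, zero at the start; "moment": the same for the moment, N m; "opening": opening from 0.0 (shut) to 1.0 (fully open).
Only numpy, scipy, OpenCV 4.12 (cv2) and the standard library are available. Lean on these libraries where they do the work, as an engineer would, in place of code of your own. Each camera call takes 0.05 s, during which the arm holds its last target. There are 200 camera calls.

### The job

One of the three pots under the drip manifold is round: take the thumbscrew of the valve whose spout is over that pot, turn it clockwise until it seats, then back it off a quarter turn. Finish while still gripping that thumbscrew at the quarter-turn setting; do not let go of it. Leave the other two thumbscrews, the pots and the things lying by the bar as they are.

Things in the scene. Friction and masses are not known exactly. Their poses are not given: they have to be found in the camera images.
- manifold: Drip-watering manifold fixed to the bench: a plain aluminium bar 36 x 36 mm and 360 mm long, on two feet, its upper face 85 mm above the bench. Origin on the bench under the middle of the bar; its y axis runs along the bar, x points to the side where the three brass spouts stick out, z up. A round pressure gauge sits at the +y end (centre at y = 222 mm, top 75 mm above the bench). Three identical needle valves stand on the bar at y = -110, 0 and +110 mm.
- round_pot: The round black seedling pot, 64 mm across at the rim and 50 mm high, with a small rigid seedling reaching about 90 mm. Origin: centre of its underside. It stands under one of the three spouts (within 15 mm of the nozzle's plumb line). Loose; its yaw means nothing.
- square_pot0: A square pot: black, 60 x 60 mm, 50 mm high, with a like seedling, under another spout. Origin: centre of its underside. Loose.
- square_pot1: The other square pot: black, 60 x 60 mm, 50 mm high, with a like seedling, under another spout. Origin: centre of its underside. Loose.
- screw0 (a joint): Turn of the thumbscrew of valve 0 (at y = -110 mm in the manifold's frame) about the upright axis, rad. 0 = seated (fully closed, a solid stop); grows counter-clockwise seen from above (opening), to 4.5 at most. Clockwise closes. It turns against an even friction of 0.06 N m, stays where it is left and does not rise or sink.
- head0 (a point): Thumbscrew head of valve 0 (at y = -110 mm in the manifold's frame): plain round knurled steel, 28 mm in diameter, 24 mm high (from 109 to 133 mm above the bench), standing free above the bar on a thin stem. This point lies on the axis, at half the head's height (121 mm). It can be gripped from above across any diameter.
- mark0 (a point): Outer part of the dark index line on top of the head of valve 0 (at y = -110 mm in the manifold's frame), 11 mm from the axis, 133 mm above the bench; it turns with the head.
- nozzle0 (a point): Mouth of the spout fed by valve 0 (at y = -110 mm in the manifold's frame): 70 mm from the bar's middle line on its x side, straight beside its thumbscrew, 61 mm above the bench.
- screw1 (a joint): Turn of the thumbscrew of valve 1 (at y = 0 mm in the manifold's frame) about the upright axis, rad. 0 = seated (fully closed, a solid stop); grows counter-clockwise seen from above (opening), to 4.5 at most. Clockwise closes. It turns against an even friction of 0.06 N m, stays where it is left and does not rise or sink.
- head1 (a point): Thumbscrew head of valve 1 (at y = 0 mm in the manifold's frame): plain round knurled steel, 28 mm in diameter, 24 mm high (from 109 to 133 mm above the bench), standing free above the bar on a thin stem. This point lies on the axis, at half the head's height (121 mm). It can be gripped from above across any diameter.
- mark1 (a point): Outer part of the dark index line on top of the head of valve 1 (at y = 0 mm in the manifold's frame), 11 mm from the axis, 133 mm above the bench; it turns with the head.
- nozzle1 (a point): Mouth of the spout fed by valve 1 (at y = 0 mm in the manifold's frame): 70 mm from the bar's middle line on its x side, straight beside its thumbscrew, 61 mm above the bench.
- screw2 (a joint): Turn of the thumbscrew of valve 2 (at y = 110 mm in the manifold's frame) about the upright axis, rad. 0 = seated (fully closed, a solid stop); grows counter-clockwise seen from above (opening), to 4.5 at most. Clockwise closes. It turns against an even friction of 0.06 N m, stays where it is left and does not rise or sink.
- head2 (a point): Thumbscrew head of valve 2 (at y = 110 mm in the manifold's frame): plain round knurled steel, 28 mm in diameter, 24 mm high (from 109 to 133 mm above the bench), standing free above the bar on a thin stem. This point lies on the axis, at half the head's height (121 mm). It can be gripped from above across any diameter.
- mark2 (a point): Outer part of the dark index line on top of the head of valve 2 (at y = 110 mm in the manifold's frame), 11 mm from the axis, 133 mm above the bench; it turns with the head.
- nozzle2 (a point): Mouth of the spout fed by valve 2 (at y = 110 mm in the manifold's frame): 70 mm from the bar's middle line on its x side, straight beside its thumbscrew, 61 mm above the bench.
- tie_spool: Loose green spool lying flat near the bar on the side away from the spouts, 44 mm across, 24 mm high. Origin: centre of its underside. A bystander.
- trowel: Small loose spatula-like trowel with a wooden handle, 200 mm long, lying near the bar on the side away from the spouts. Origin at its middle. A bystander.
There are look-alikes about, which are no part of the job. What is shaped like the round_pot but blue or pink is not meant.

How it is judged:
By the outcome, as a careful person would: the job done as asked, in the order asked, and still so for the second after the job is handed in, while the arm keeps its last pose, push and grip.
It also fails if it takes over 48 s, if anything falls off the work surface, if the arm or the gripper's body presses on something with over 40 N, if the wrist force passes 120 N, or if a joint passes its speed limit or range.

## Working session

There is one attempt and no reset: what is moved stays moved. The work goes in short steps, Python scripts to look and compute and a tool call to move; the robot and the scene stay as the last step left them, time stands still between calls to the robot, and variables do not carry over. Pictures are saved under pics/ and viewed, about 8 in all and at most 12, crops included, and the job is handed in when it is done.

Besides the shell and the picture viewer there is one more tool, called in YAML: its name, and indented under it one key for each argument. arm_command: Moves the arm, as the interface text tells. Its arguments: {"type":"object","properties":{"targets":{"type":"array"}},"required":["targets"]}

```bash
mkdir -p pics; cat > h.py <<'E'
import numpy as np, cv2
from rig import bot, viewer, ticket
def cap(n):
    c=viewer.capture(n); K=np.array([[c['fx'],0,c['cx']],[0,c['fy'],c['cy']],[0,0,1.]])
    return c['frame'][:,:,::-1].copy(),K,np.array(c['D'],float),np.array(c['view'])
def ray(c,uv,z):
    _,K,D,V=c; p=cv2.undistortPoints(np.array(uv,float).reshape(-1,1,2),K,D).reshape(-1,2)
    d=np.c_[p,np.ones(len(p))]@V[:3,:3]; o=-V[:3,:3].T@V[:3,3]
    return o+d*((z-o[2])/d[:,2])[:,None]
def proj(c,P):
    _,K,D,V=c; return cv2.projectPoints(np.array(P,float).reshape(-1,3),cv2.Rodrigues(V[:3,:3])[0],V[:3,3],K,D)[0].reshape(-1,2)
E
python3 - <<'E'
from h import *
a=cap('scene');b=cap('top')
cv2.imwrite('pics/scene.png',a[0]);cv2.imwrite('pics/top.png',b[0])
for c in(a,b): print(-c[3][:3,:3].T@c[3][:3,3],c[1][0,0])
s=bot.read_state();print(s['time_s'],s['position'],s['tcp_rot'],s['opening'])
E
```

```text
[1.0743656  0.51195477 0.57790499] 372.32234111141315
[0.45073715 0.05883379 1.16082232] 465.07523766244805
0.1 [ 0.19526363 -0.59317968  0.29137444] [[ 3.12462986e-01 -9.49929903e-01 -2.48004724e-04]
 [-9.49928062e-01 -3.12462877e-01  1.90448648e-03]
 [-1.88662092e-03 -3.59494883e-04 -9.99998156e-01]] 0.9994051700452109
```

View pics/scene.png

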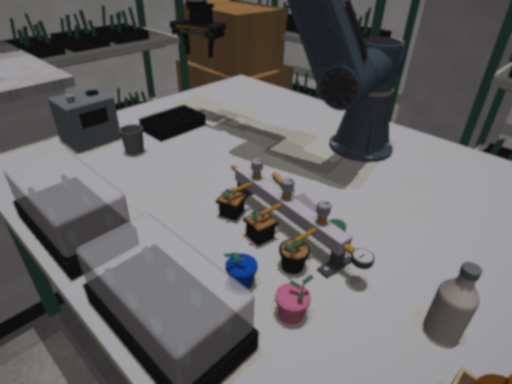

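View pics/top.png

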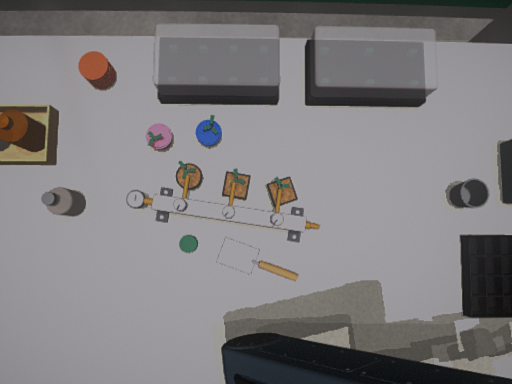

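The top view shows three black pots at (189,177), (236,185) and (282,192). Blue (209,133) and pink (160,137) are look-alikes. The one at (189,177), at the gauge end, looks round, so its valve is 2, with the head near (180,205). I'll confirm this in an enlarged crop and measure it.

```bash
python3 - <<'E'
from h import *
b=cap('top'); im=b[0]
cv2.imwrite('pics/crop.png',cv2.resize(im[150:250,120:320],None,fx=4,fy=4,interpolation=cv2.INTER_CUBIC))
g=cv2.medianBlur(cv2.resize(im[150:250,120:320],None,fx=4,fy=4,interpolation=cv2.INTER_CUBIC)[:,:,1],5)
c=cv2.HoughCircles(g,cv2.HOUGH_GRADIENT,1,60,param1=100,param2=18,minRadius=18,maxRadius=34)[0]
for u,v,r in c:
  uv=[(u+.5)/4-.5+120,(v+.5)/4-.5+150]; print(u,v,r,np.round(uv,1),ray(b,uv,.133)[0].round(4))
E
```

```text
60.5 195.5 31.2 [134.8 198.5] [0.5351 0.2973 0.133 ]
433.5 247.5 21.8 [228.  211.5] [0.5079 0.0907 0.133 ]
240.5 217.5 21.4 [179.8 204. ] [0.5237 0.1975 0.133 ]
630.5 275.5 22.1 [277.2 218.5] [ 0.4932 -0.0182  0.133 ]
292.5 128.5 33.4 [192.8 181.8] [0.5734 0.1697 0.133 ]
```

View pics/crop.png

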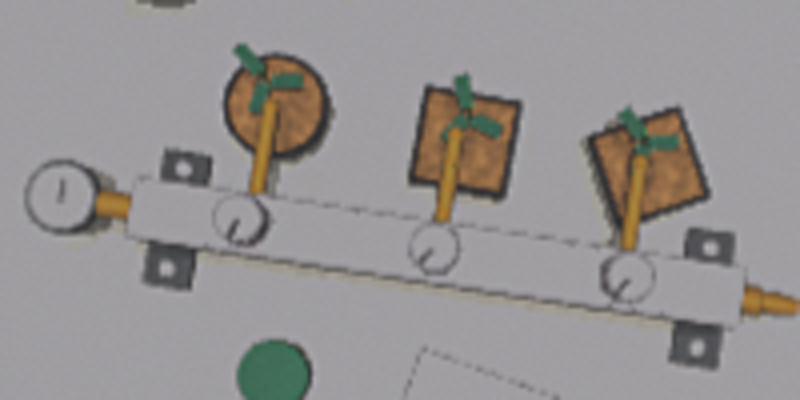

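The crop confirms it. The pot at crop (275,105) is round and the other two are square. The round one sits under the spout of the gauge-end valve, valve 2, whose head is at about (0.524, 0.198). The head spacings come out at 0.108 and 0.110 m, which fits the spec. Moving over it, with joint 6 wound towards its negative end.

arm_command:
  targets:
    - {"rot":[0,0,-8],"offset":[-3.7,-3.2,0],"gripper":0}
    - {"rot":[0,0,-16],"offset":[-7.4,-6.4,0],"gripper":0}
    - {"rot":[0,0,-24],"offset":[-11.1,-9.6,0],"gripper":0}
    - {"rot":[0,0,-32],"offset":[-14.8,-12.8,0],"gripper":0}
    - {"rot":[0,0,-40],"offset":[-18.5,-16,0],"gripper":0}
    - {"rot":[0,0,-48],"offset":[-22.2,-19.2,0],"gripper":0}
    - {"rot":[0,0,-56],"offset":[-25.9,-22.4,0],"gripper":0}
    - {"rot":[0,0,-64],"offset":[-29.6,-25.6,0],"gripper":0}

```text
time_s: 0.95
position: [0.3463, -0.2306, 0.2923]
tcp_rot: [[0.991, -0.131, 0.0], [-0.131, -0.991, 0.0], [0.0, -0.0, -1.0]]
force: [1.0, 0.1, 0.5]
opening: 1.0
```

```bash
cat > s.py <<'E'
from h import *
import sys
T=np.array([float(v) for v in sys.argv[1:4]])
s=bot.read_state();R=np.array(s['tcp_rot']);p=np.array(s['position'])
print(s['time_s'],p.round(4),'j',np.round(s['joint_positions'],1),'M',np.round(s['moment'],3),'F',np.round(s['force'],1),'op',s['opening'])
print('z',R[:,2].round(4),'offset cm',(R.T@(T-p)*100).round(2),'yaw',np.degrees(np.arctan2(R[1,0],R[0,0])))
E
python3 s.py .5237 .198 .291
```

```text
0.95 [ 0.3463 -0.2306  0.2923] j [-49.1  14.1 110.5   0.   55.4 -41.6] M [ 0.019 -0.119  0.   ] F [1.  0.1 0.5] op 1.000213054696875
z [ 2.e-04  0.e+00 -1.e+00] offset cm [ 11.99 -44.81   0.13] yaw -7.509639825636342
```

arm_command:
  targets:
    - {"rot":[0,0,-8],"offset":[1.2,-4.6,0],"gripper":0}
    - {"rot":[0,0,-16],"offset":[2.4,-9.2,0],"gripper":0}
    - {"rot":[0,0,-24],"offset":[3.6,-13.8,0],"gripper":0}
    - {"rot":[0,0,-32],"offset":[4.8,-18.4,0],"gripper":0}
    - {"rot":[0,0,-40],"offset":[6.0,-23.0,0],"gripper":0}
    - {"rot":[0,0,-48],"offset":[7.2,-27.6,0],"gripper":0}
    - {"rot":[0,0,-56],"offset":[8.5,-32.2,0],"gripper":0}
    - {"rot":[0,0,-64],"offset":[9.8,-36.8,0],"gripper":0}

```text
time_s: 1.75
position: [0.4933, 0.1209, 0.2922]
tcp_rot: [[0.551, 0.835, -0.0], [0.835, -0.551, -0.0], [-0.0, 0.0, -1.0]]
force: [1.5, -0.8, 0.3]
opening: 0.998
```

```bash
python3 s.py .5237 .198 .26
```

```text
1.75 [0.4933 0.1209 0.2922] j [  1.2  21.2  98.7  -0.   60.1 -55.4] M [ 0.051 -0.174 -0.008] F [ 1.5 -0.8  0.3] op 0.9976773255110879
z [-1.e-04 -2.e-04 -1.e+00] offset cm [ 8.11 -1.71  3.22] yaw 56.56579199122498
```

arm_command:
  targets:
    - {"rot":[0,0,-8],"offset":[2,-0.4,0.8],"gripper":0}
    - {"rot":[0,0,-16],"offset":[4,-0.8,1.6],"gripper":0}
    - {"rot":[0,0,-24],"offset":[6,-1.2,2.4],"gripper":0}
    - {"rot":[0,0,-32],"offset":[8.1,-1.7,3.2],"gripper":0}
    - {"rot":[0,0,-40],"offset":[8.1,-1.7,3.2],"gripper":0}
    - {"rot":[0,0,-48],"offset":[8.1,-1.7,3.2],"gripper":0}
    - {"rot":[0,0,-56],"offset":[8.1,-1.7,3.2],"gripper":0}
    - {"rot":[0,0,-64],"offset":[8.1,-1.7,3.2],"gripper":0}

```text
time_s: 2.55
position: [0.5237, 0.1957, 0.2599]
tcp_rot: [[-0.508, 0.861, -0.001], [0.861, 0.508, -0.0], [0.0, -0.001, -1.0]]
force: [-0.3, 0.1, -0.1]
opening: 0.999
```

arm_command:
  targets:
    - {"rot":[0,0,-8],"offset":[0,0,0],"gripper":0}
    - {"rot":[0,0,-16],"offset":[0,0,0],"gripper":0}
    - {"rot":[0,0,-24],"offset":[0,0,0],"gripper":0}
    - {"rot":[0,0,-24],"offset":[0,0,0],"gripper":0}
    - {"rot":[0,0,-24],"offset":[0,0,0],"gripper":0}

```text
time_s: 3.05
position: [0.5238, 0.1956, 0.2601]
tcp_rot: [[-0.809, 0.587, -0.001], [0.587, 0.809, -0.0], [0.0, -0.0, -1.0]]
force: [-0.9, 0.1, -0.2]
opening: 1.001
```

```bash
python3 - <<'E'
from h import *
w=cap('wrist'); cv2.imwrite('pics/w1.png',w[0])
print(proj(w,[.5237,.198,.133]))
E
python3 s.py .5237 .198 .172
```

```text
[[257.29111363 213.67733344]]
3.1 [0.5238 0.1956 0.2601] j [   9.    27.5   93.6    0.    58.9 -135. ] M [ 0.081 -0.104  0.012] F [-0.1  0.1  0.3] op 0.9951923915089907
z [-3.e-04 -0.e+00 -1.e+00] offset cm [0.15 0.19 8.81] yaw 144.06484335031539
```

View pics/w1.png

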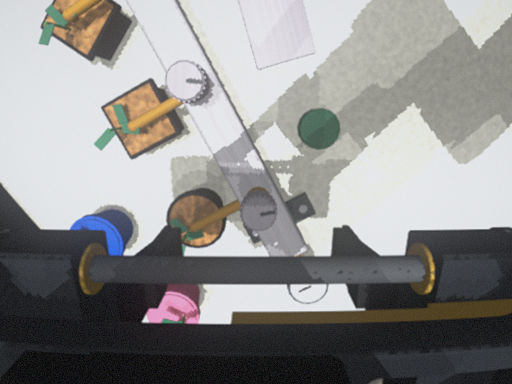

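The wrist view shows valve 2's head at about (258,211), close to the predicted (257,214). Its index mark points right to about (272,213), and the spout leads to the round pot at (196,217). Refining the centre and mark angle.

```bash
python3 - <<'E'
from h import *
w=cap('wrist'); im=cv2.resize(w[0][170:250,215:305],None,fx=6,fy=6,interpolation=cv2.INTER_CUBIC)
c=cv2.HoughCircles(cv2.medianBlur(im[:,:,1],5),cv2.HOUGH_GRADIENT,1,60,param1=80,param2=15,minRadius=80,maxRadius=135)
print(c)
if c is not None:
  for u,v,r in c[0][:4]: 
    uv=[(u+.5)/6-.5+215,(v+.5)/6-.5+170];print(uv,r/6,ray(w,uv,.133))
cv2.imwrite('pics/w2.png',im)
E
```

```text
None
```

View pics/w2.png

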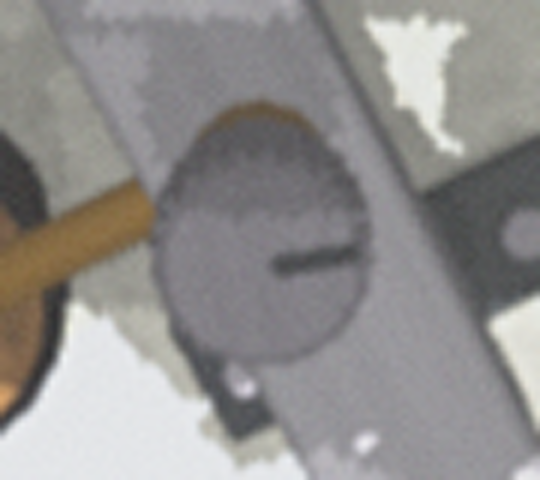

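```bash
python3 - <<'E'
from h import *
w=cap('wrist')
P=ray(w,[[(u+.5)/6-.5+215,(v+.5)/6-.5+170] for u,v in [(262,258),(275,265),(355,255)]],.133);print(P)
d=P[2]-P[0];print(np.degrees(np.arctan2(d[1],d[0])),np.hypot(*d[:2]))
E
python3 s.py .524 .199 .172
```

```text
[[0.52268887 0.19774277 0.133     ]
 [0.52190134 0.19947091 0.133     ]
 [0.51291063 0.2043431  0.133     ]]
145.98060617569877 0.011797386837299325
3.2 [0.5239 0.1956 0.2602] j [   9.    27.5   93.6    0.    58.9 -135.1] M [ 0.16  -0.092 -0.009] F [-0.3 -0.5 -0.1] op 0.9993797380287341
z [-2.e-04 -0.e+00 -1.e+00] offset cm [0.19 0.29 8.82] yaw 144.11661971996142
```

arm_command:
  targets:
    - {"rot":[0,0,0],"offset":[0.2,0.15,2],"gripper":0}
    - {"rot":[0,0,0],"offset":[0.2,0.15,4],"gripper":0}
    - {"rot":[0,0,0],"offset":[0.2,0.15,6],"gripper":0}
    - {"rot":[0,0,0],"offset":[0.2,0.15,8],"gripper":0}
    - {"rot":[0,0,0],"offset":[0.2,0.15,8.8],"gripper":0}
    - {"rot":[0,0,0],"offset":[0.2,0.15,8.8],"gripper":0}

```text
time_s: 3.8
position: [0.5225, 0.1978, 0.1712]
tcp_rot: [[-0.811, 0.585, -0.003], [0.585, 0.811, -0.0], [0.002, -0.002, -1.0]]
force: [0.1, -0.2, -0.0]
opening: 1.003
```

```bash
python3 - <<'E'
from h import *
w=cap('wrist'); cv2.imwrite('pics/w3.png',cv2.resize(w[0][100:384,130:400],None,fx=2,fy=2)); s=bot.read_state()
print(proj(w,[.5232,.1978,.133]))
E
python3 s.py .5232 .1978 .172
```

```text
[[253.55900932 270.14092726]]
3.85 [0.5232 0.198  0.1721] j [   9.3   34.9   97.6   -0.    47.6 -134.9] M [ 0.154 -0.021  0.014] F [ 0.6  0.5 -0.4] op 1.00287405845466
z [-6.e-04 -1.e-04 -1.e+00] offset cm [-0.01 -0.01  0.01] yaw 144.18261515209625
```

View pics/w3.png

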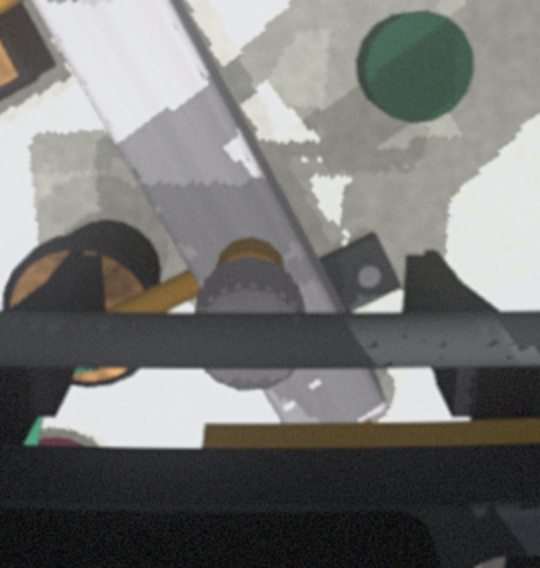

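The head, at about (250,340) in the crop, sits centred between the fingers at about (75,…) and (430,…). Both are clear of the pot. The mark is hidden by the gripper at this height. Closing.

arm_command:
  targets:
    - {"rot":[0,0,0],"offset":[0,0,0],"gripper":0.5}
    - {"rot":[0,0,0],"offset":[0,0,0],"gripper":0.8}
    - {"rot":[0,0,0],"offset":[0,0,0],"gripper":1}
    - {"rot":[0,0,0],"offset":[0,0,0],"gripper":1}
    - {"rot":[0,0,0],"offset":[0,0,0],"gripper":1}
    - {"rot":[0,0,0],"offset":[0,0,0],"gripper":1}
    - {"rot":[0,0,0],"offset":[0,0,0],"gripper":1}
    - {"rot":[0,0,0],"offset":[0,0,0],"gripper":1}

```text
time_s: 4.65
position: [0.5231, 0.198, 0.1722]
tcp_rot: [[-0.811, 0.585, -0.0], [0.585, 0.811, -0.0], [0.0, -0.0, -1.0]]
force: [0.1, 1.2, 0.2]
opening: 0.358
```

```bash
python3 s.py .5232 .1978 .172
```

```text
4.65 [0.5231 0.198  0.1722] j [   9.3   34.9   97.6    0.    47.6 -134.9] M [ 0.171 -0.11   0.02 ] F [0.1 1.2 0.2] op 0.35792295552483244
z [-1.e-04 -0.e+00 -1.e+00] offset cm [-0.02 -0.01  0.02] yaw 144.20757830801648
```

arm_command:
  targets:
    - {"rot":[0,0,5],"offset":[0,0,0],"gripper":1}
    - {"rot":[0,0,10],"offset":[0,0,0],"gripper":1}
    - {"rot":[0,0,15],"offset":[0,0,0],"gripper":1}
    - {"rot":[0,0,20],"offset":[0,0,0],"gripper":1}
    - {"rot":[0,0,25],"offset":[0,0,0],"gripper":1}
    - {"rot":[0,0,30],"offset":[0,0,0],"gripper":1}
    - {"rot":[0,0,35],"offset":[0,0,0],"gripper":1}
    - {"rot":[0,0,40],"offset":[0,0,0],"gripper":1}

```text
time_s: 5.45
position: [0.5236, 0.198, 0.1722]
tcp_rot: [[-0.242, 0.97, 0.001], [0.97, 0.242, 0.0], [-0.0, 0.001, -1.0]]
force: [1.0, 0.2, -0.6]
opening: 0.31
```

```bash
python3 s.py .5232 .1978 .172
```

```text
5.45 [0.5236 0.198  0.1722] j [  9.3  34.9  97.5   0.   47.5 -94.7] M [ 0.208 -0.242  0.051] F [ 1.   0.2 -0.6] op 0.31026700322450446
z [ 8.e-04  2.e-04 -1.e+00] offset cm [-0.01 -0.04  0.02] yaw 104.0111903515805
```

arm_command:
  targets:
    - {"rot":[0,0,5],"offset":[0,0,0],"gripper":1}
    - {"rot":[0,0,10],"offset":[0,0,0],"gripper":1}
    - {"rot":[0,0,15],"offset":[0,0,0],"gripper":1}
    - {"rot":[0,0,20],"offset":[0,0,0],"gripper":1}
    - {"rot":[0,0,25],"offset":[0,0,0],"gripper":1}
    - {"rot":[0,0,30],"offset":[0,0,0],"gripper":1}
    - {"rot":[0,0,35],"offset":[0,0,0],"gripper":1}
    - {"rot":[0,0,40],"offset":[0,0,0],"gripper":1}

```text
time_s: 6.25
position: [0.5236, 0.1983, 0.1723]
tcp_rot: [[0.438, 0.899, 0.001], [0.899, -0.438, 0.001], [0.001, 0.001, -1.0]]
force: [1.5, 1.6, -0.2]
opening: 0.307
```

```bash
python3 s.py .5232 .1978 .172;  python3 - <<'E'
from h import *
w=cap('wrist'); cv2.imwrite('pics/w4.png',cv2.resize(w[0][170:384,130:400],None,fx=2,fy=2))
E
```

```text
6.25 [0.5236 0.1983 0.1723] j [  9.3  34.9  97.5   0.   47.5 -54.7] M [ 0.291 -0.237  0.074] F [ 1.5  1.6 -0.2] op 0.3073844783361148
z [ 1.1e-03  7.0e-04 -1.0e+00] offset cm [-0.06 -0.01  0.03] yaw 64.00525172162612
```

View pics/w4.png

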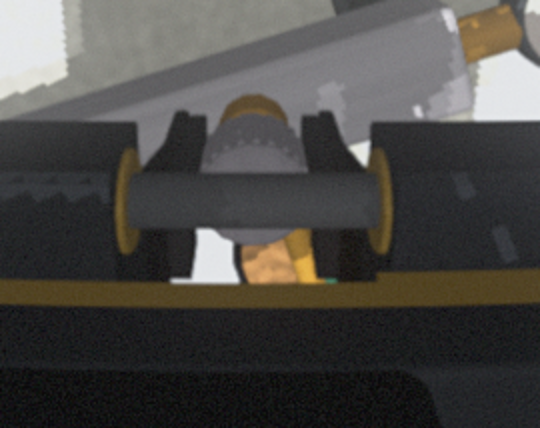

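The head is held firmly between both fingers. The mark is hidden behind the gripper's cross-rod, so I'll rely on the moment (about 0.06 N m running friction, as expected). Continuing clockwise.

arm_command:
  targets:
    - {"rot":[0,0,5],"offset":[0,0,0],"gripper":1}
    - {"rot":[0,0,10],"offset":[0,0,0],"gripper":1}
    - {"rot":[0,0,15],"offset":[0,0,0],"gripper":1}
    - {"rot":[0,0,20],"offset":[0,0,0],"gripper":1}
    - {"rot":[0,0,25],"offset":[0,0,0],"gripper":1}
    - {"rot":[0,0,30],"offset":[0,0,0],"gripper":1}

```text
time_s: 6.9
position: [0.5237, 0.1985, 0.1722]
tcp_rot: [[0.828, 0.561, 0.001], [0.561, -0.828, 0.001], [0.002, 0.0, -1.0]]
force: [2.1, 1.7, -0.7]
opening: 0.309
```

```bash
python3 s.py .5232 .1978 .172
```

```text
6.9 [0.5237 0.1985 0.1722] j [  9.3  34.9  97.5   0.1  47.5 -24.8] M [ 0.339 -0.258  0.082] F [ 2.1  1.7 -0.7] op 0.30899097605667586
z [ 0.0014  0.001  -1.    ] offset cm [-0.08  0.03  0.02] yaw 34.091547680191525
```

arm_command:
  targets:
    - {"rot":[0,0,5],"offset":[0,0,0],"gripper":1}
    - {"rot":[0,0,10],"offset":[0,0,0],"gripper":1}
    - {"rot":[0,0,15],"offset":[0,0,0],"gripper":1}
    - {"rot":[0,0,20],"offset":[0,0,0],"gripper":1}

```text
time_s: 7.3
position: [0.5239, 0.1985, 0.1723]
tcp_rot: [[0.97, 0.243, 0.002], [0.243, -0.97, 0.001], [0.002, -0.001, -1.0]]
force: [1.1, 1.7, -2.2]
opening: 0.312
```

```bash
python3 s.py .5232 .1978 .172
```

```text
7.3 [0.5239 0.1985 0.1723] j [ 9.3 34.9 97.5  0.1 47.5 -4.8] M [ 0.361 -0.429  0.066] F [ 1.1  1.7 -2.2] op 0.3123705933048409
z [ 0.0018  0.0011 -1.    ] offset cm [-0.08  0.05  0.03] yaw 14.08794153537513
```

arm_command:
  targets:
    - {"rot":[0,0,5],"offset":[0,0,0],"gripper":1}
    - {"rot":[0,0,10],"offset":[0,0,0],"gripper":1}

```text
time_s: 7.5
position: [0.5239, 0.1985, 0.1723]
tcp_rot: [[0.997, 0.071, 0.002], [0.071, -0.997, 0.001], [0.002, -0.001, -1.0]]
force: [1.1, 1.6, -1.3]
opening: 0.31
```

```bash
python3 s.py .5232 .1978 .172
```

```text
7.5 [0.5239 0.1985 0.1723] j [ 9.3 34.9 97.5  0.1 47.5  5.2] M [ 0.334 -0.379  0.055] F [ 1.1  1.6 -1.3] op 0.31005839704176386
z [ 0.0019  0.0011 -1.    ] offset cm [-0.07  0.07  0.03] yaw 4.092565199819565
```

arm_command:
  targets:
    - {"rot":[0,0,5],"offset":[0,0,0],"gripper":1}
    - {"rot":[0,0,10],"offset":[0,0,0],"gripper":1}
    - {"rot":[0,0,15],"offset":[0,0,0],"gripper":1}

```text
time_s: 7.8
position: [0.524, 0.1985, 0.1723]
tcp_rot: [[0.982, -0.189, 0.002], [-0.189, -0.982, 0.001], [0.002, -0.001, -1.0]]
force: [1.5, 1.5, -2.7]
opening: 0.31
```

```bash
python3 s.py .5232 .1978 .172
```

```text
7.8 [0.524  0.1985 0.1723] j [ 9.3 34.9 97.5  0.1 47.5 20.2] M [ 0.294 -0.333  0.092] F [ 1.5  1.5 -2.7] op 0.3096109196342752
z [ 0.0022  0.001  -1.    ] offset cm [-0.07  0.08  0.03] yaw -10.910485131818364
```

arm_command:
  targets:
    - {"rot":[0,0,5],"offset":[0,0,0],"gripper":1}
    - {"rot":[0,0,10],"offset":[0,0,0],"gripper":1}
    - {"rot":[0,0,15],"offset":[0,0,0],"gripper":1}

```text
time_s: 8.1
position: [0.5238, 0.198, 0.1723]
tcp_rot: [[0.901, -0.434, 0.002], [-0.434, -0.901, -0.001], [0.002, 0.0, -1.0]]
force: [2.3, 0.0, 0.0]
opening: 0.312
```

```bash
python3 s.py .5232 .1978 .172
```

```text
8.1 [0.5238 0.198  0.1723] j [ 9.3 34.9 97.5 -0.1 47.5 35.1] M [ 0.183 -0.311  0.518] F [2.3 0.  0. ] op 0.3118278235399359
z [ 1.7e-03 -8.0e-04 -1.0e+00] offset cm [-0.05  0.04  0.03] yaw -25.734386333029434
```

The moment jumped from about 0.07 to 0.52 N m, so the screw is seated. Backing off in small steps to find where the wind-up is released.

arm_command:
  targets:
    - {"rot":[0,0,0],"offset":[0,0,0],"gripper":1}

```text
time_s: 8.2
position: [0.5238, 0.198, 0.1723]
tcp_rot: [[0.902, -0.432, 0.002], [-0.432, -0.902, -0.001], [0.002, -0.0, -1.0]]
force: [1.5, -0.6, -0.5]
opening: 0.311
```

```bash
python3 s.py .5232 .1978 .172
```

```text
8.2 [0.5238 0.198  0.1723] j [ 9.3 34.9 97.5 -0.1 47.5 34.9] M [-0.076 -0.39   0.363] F [ 1.5 -0.6 -0.5] op 0.3111235309659104
z [ 1.7e-03 -5.0e-04 -1.0e+00] offset cm [-0.05  0.04  0.03] yaw -25.599185713141324
```

arm_command:
  targets:
    - {"rot":[0,0,2],"offset":[0,0,0],"gripper":1}
    - {"rot":[0,0,2],"offset":[0,0,0],"gripper":1}

```text
time_s: 8.4
position: [0.5237, 0.1976, 0.1723]
tcp_rot: [[0.886, -0.463, 0.001], [-0.463, -0.886, -0.001], [0.001, 0.0, -1.0]]
force: [1.2, -1.1, -1.3]
opening: 0.308
```

```bash
python3 s.py .5232 .1978 .172
```

```text
8.4 [0.5237 0.1976 0.1723] j [ 9.3 34.9 97.5 -0.1 47.5 36.9] M [-0.372 -0.447  0.4  ] F [ 1.2 -1.1 -1.3] op 0.30755222166980084
z [ 0.0011 -0.001  -1.    ] offset cm [-0.05  0.    0.03] yaw -27.573145315476026
```

arm_command:
  targets:
    - {"rot":[0,0,-1],"offset":[0,0,0],"gripper":1}
    - {"rot":[0,0,-1],"offset":[0,0,0],"gripper":1}

```text
time_s: 8.6
position: [0.5237, 0.1976, 0.1723]
tcp_rot: [[0.893, -0.45, 0.001], [-0.45, -0.893, -0.0], [0.001, -0.0, -1.0]]
force: [2.3, -3.4, -1.4]
opening: 0.305
```

```bash
python3 s.py .5232 .1978 .172
```

```text
8.6 [0.5237 0.1976 0.1723] j [ 9.2 34.9 97.5 -0.  47.5 36. ] M [-0.571 -0.52   0.041] F [ 2.3 -3.4 -1.4] op 0.3051049887198008
z [ 1.e-03 -3.e-04 -1.e+00] offset cm [-0.05  0.    0.03] yaw -26.730746665198122
```

arm_command:
  targets:
    - {"rot":[0,0,-1],"offset":[0,0,0],"gripper":1}
    - {"rot":[0,0,-1],"offset":[0,0,0],"gripper":1}

```text
time_s: 8.8
position: [0.5237, 0.1976, 0.1723]
tcp_rot: [[0.901, -0.435, 0.001], [-0.435, -0.901, -0.0], [0.001, -0.0, -1.0]]
force: [2.4, -4.7, -0.8]
opening: 0.306
```

```bash
python3 s.py .5232 .1978 .172
```

```text
8.8 [0.5237 0.1976 0.1723] j [ 9.2 34.9 97.5 -0.  47.5 35. ] M [-0.702 -0.622  0.005] F [ 2.4 -4.7 -0.8] op 0.305780382911686
z [ 1.e-03 -3.e-04 -1.e+00] offset cm [-0.05  0.    0.03] yaw -25.77148934999774
```

arm_command:
  targets:
    - {"rot":[0,0,-1],"offset":[0,0,0],"gripper":1}
    - {"rot":[0,0,-1],"offset":[0,0,0],"gripper":1}

```text
time_s: 9.0
position: [0.5237, 0.1976, 0.1723]
tcp_rot: [[0.908, -0.419, 0.001], [-0.419, -0.908, -0.0], [0.001, -0.0, -1.0]]
force: [2.9, -3.7, -1.1]
opening: 0.31
```

```bash
python3 s.py .5232 .1978 .172
```

```text
9.0 [0.5237 0.1976 0.1723] j [ 9.2 34.9 97.5 -0.  47.5 34. ] M [-0.751 -0.679 -0.044] F [ 2.9 -3.7 -1.1] op 0.3096061236230452
z [ 1.1e-03 -4.0e-04 -1.0e+00] offset cm [-0.05  0.    0.03] yaw -24.751446119079628
```

The seat is confirmed. The grip saturates near 0.4–0.5 N m, and the moment crosses zero at yaw about −25.7° (±1°). A quarter turn back therefore ends at yaw about +64.5°, so I have about 89.5° left to turn counter-clockwise.

arm_command:
  targets:
    - {"rot":[0,0,-6],"offset":[0,0,0],"gripper":1}
    - {"rot":[0,0,-12],"offset":[0,0,0],"gripper":1}
    - {"rot":[0,0,-18],"offset":[0,0,0],"gripper":1}
    - {"rot":[0,0,-24],"offset":[0,0,0],"gripper":1}
    - {"rot":[0,0,-30],"offset":[0,0,0],"gripper":1}
    - {"rot":[0,0,-36],"offset":[0,0,0],"gripper":1}
    - {"rot":[0,0,-42],"offset":[0,0,0],"gripper":1}
    - {"rot":[0,0,-48],"offset":[0,0,0],"gripper":1}

```text
time_s: 9.8
position: [0.5242, 0.1976, 0.1723]
tcp_rot: [[0.917, 0.398, 0.002], [0.398, -0.917, -0.0], [0.002, 0.001, -1.0]]
force: [4.0, -4.0, -2.4]
opening: 0.307
```

arm_command:
  targets:
    - {"rot":[0,0,-6],"offset":[0,0,0],"gripper":1}
    - {"rot":[0,0,-12],"offset":[0,0,0],"gripper":1}
    - {"rot":[0,0,-18],"offset":[0,0,0],"gripper":1}
    - {"rot":[0,0,-24],"offset":[0,0,0],"gripper":1}
    - {"rot":[0,0,-30],"offset":[0,0,0],"gripper":1}
    - {"rot":[0,0,-36],"offset":[0,0,0],"gripper":1}
    - {"rot":[0,0,-42],"offset":[0,0,0],"gripper":1}
    - {"rot":[0,0,-42],"offset":[0,0,0],"gripper":1}

```text
time_s: 10.6
position: [0.5244, 0.1979, 0.1723]
tcp_rot: [[0.417, 0.909, 0.003], [0.909, -0.417, 0.0], [0.002, 0.003, -1.0]]
force: [4.3, -2.6, -2.6]
opening: 0.308
```

```bash
python3 s.py .5232 .1978 .172; python3 - <<'E'
from h import *
w=cap('wrist');t=cap('top'); a=cap('scene')
p=proj(w,[.5235,.198,.133])[0];print(p)
q=proj(a,[.5235,.198,.133])[0].astype(int);print(q, proj(t,[.5235,.198,.133]))
A=cv2.resize(w[0][170:310,170:340],(486,400),interpolation=cv2.INTER_CUBIC)
B=cv2.resize(a[0][q[1]-75:q[1]+65,q[0]-50:q[0]+50],(286,400),interpolation=cv2.INTER_CUBIC)
cv2.imwrite('pics/f.png',np.hstack([A,B]))
E
```

```text
10.6 [0.5244 0.1979 0.1723] j [  9.3  34.9  97.5  -0.   47.4 -56.1] M [-0.439 -0.993  0.068] F [ 4.3 -2.6 -2.6] op 0.3077818185295582
z [ 2.9e-03  3.0e-04 -1.0e+00] offset cm [-0.06 -0.11  0.03] yaw 65.33573672396723
[255.13524713 268.22129863]
[323 202] [[179.51482959 204.08940321]]
```

View pics/f.png

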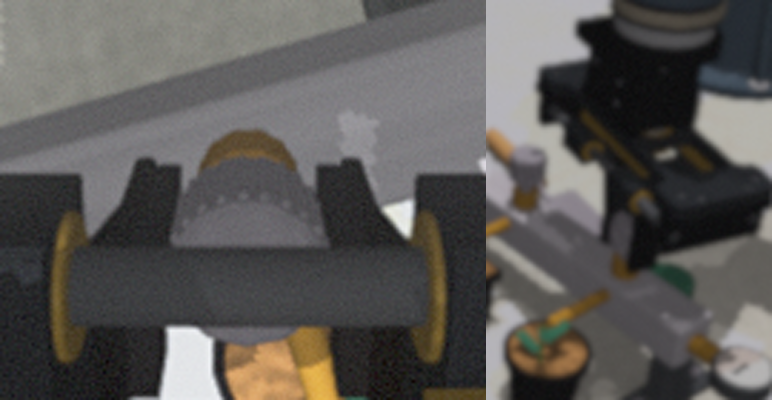

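The wrist view shows the head firmly between both pads, with the mark hidden behind the rod. The scene crop shows the gripper on the gauge-end valve and the round pot undisturbed. The sign of Mz (+0.07 after a counter-clockwise turn) is odd, so I'll check it with a hold and a 3° probe.

arm_command:
  targets:
    - {"rot":[0,0,0],"offset":[0,0,0],"gripper":1}
    - {"rot":[0,0,0],"offset":[0,0,0],"gripper":1}

```text
time_s: 10.95
position: [0.5244, 0.1979, 0.1723]
tcp_rot: [[0.419, 0.908, 0.003], [0.908, -0.419, 0.0], [0.001, 0.003, -1.0]]
force: [4.7, -2.8, -2.9]
opening: 0.31
```

```bash
python3 s.py .5232 .1978 .172
```

```text
10.95 [0.5244 0.1979 0.1723] j [  9.3  34.9  97.5  -0.   47.4 -56. ] M [-0.457 -0.942  0.094] F [ 4.7 -2.8 -2.9] op 0.3101070931721764
z [ 3.e-03  3.e-04 -1.e+00] offset cm [-0.06 -0.1   0.03] yaw 65.24495915940473
```

arm_command:
  targets:
    - {"rot":[0,0,-3],"offset":[0,0,0],"gripper":1}

```text
time_s: 11.05
position: [0.5245, 0.198, 0.1723]
tcp_rot: [[0.37, 0.929, 0.003], [0.929, -0.37, 0.0], [0.002, 0.003, -1.0]]
force: [4.6, -2.4, -2.3]
opening: 0.307
```

```bash
python3 s.py .5232 .1978 .172
```

```text
11.05 [0.5245 0.198  0.1723] j [  9.3  34.9  97.5  -0.   47.4 -59. ] M [-0.424 -0.895 -0.078] F [ 4.6 -2.4 -2.3] op 0.3069357831802148
z [ 3.e-03  5.e-04 -1.e+00] offset cm [-0.06 -0.11  0.03] yaw 68.28749726653606
```

arm_command:
  targets:
    - {"rot":[0,0,3],"offset":[0,0,0],"gripper":1}

```text
time_s: 11.15
position: [0.5244, 0.1979, 0.1723]
tcp_rot: [[0.419, 0.908, 0.003], [0.908, -0.419, 0.0], [0.001, 0.003, -1.0]]
force: [4.9, -2.7, -2.6]
opening: 0.311
```

```bash
python3 s.py .5232 .1978 .172
```

```text
11.15 [0.5244 0.1979 0.1723] j [  9.3  34.9  97.5  -0.   47.4 -55.9] M [-0.41  -0.952  0.113] F [ 4.9 -2.7 -2.6] op 0.3106163467514652
z [ 3.e-03  3.e-04 -1.e+00] offset cm [-0.06 -0.1   0.03] yaw 65.22098024781032
```

```bash
python3 -c "
from h import *
print(ticket.hand_in())"; python3 s.py .5232 .1978 .172
```

```text
the job is handed in; nothing more can be done
None
the job is handed in; nothing more can be done
```

I turned the thumbscrew over the round pot clockwise until it seated, then backed it off about a quarter turn. The job is handed in with the gripper still closed on it. The round pot stands under the spout at the gauge end, so that is valve 2.

- **Seating:** I turned it about 170° clockwise in one grip. The torque then rose from about 0.07 to 0.5 N m, which is the stop. At the stop the grip slipped slightly, so I took the seated position as the angle where the torque fell back to zero, at yaw about −26° ± 1°.
- **Quarter turn:** the tool ended at yaw 65.2°, about 91° back from seated. I estimate that is good to about 2°.
- **Last checks:** the fingers stayed closed on the head (27 mm). A ±3° probe gave about −0.08 and +0.11 N m, so the screw turns with the gripper and is off the stop. The side force was about 5 N and the clock read 11.15 s. The last pictures showed the round pot undisturbed. I did not look again closely at the other pots, the spool or the trowel, but the gripper did not go near them.
- **Checks that failed or disagreed:**
  - The index mark was hidden by the gripper once I had hold of the head. The final angle therefore rests on torque and wrist angle, with no visual check.
  - Torque read +0.07 N m right after the counter-clockwise turn, the opposite sign to what I expected. The probe suggested this was just the arm settling.

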